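# Put the pad bench back in order: lamp, bell and jar change places

## Task

The lamp base, the bell and the pad jar each stand on the wrong resting place: use the empty black rubber mat as the free spot on the way and change them round until the bronze lamp base stands on the white ceramic tile, the grey bell on the blue round rest and the amber pad jar on the red round rest, each upright, well centred, released and still, with the black mat empty again. Set each thing down without dropping it or tipping it over, and do not disturb the ring key and the pad slick lying on the bench.

Things in the scene. Friction and masses are not known exactly. Their poses are not given: they have to be found in the camera images.
- lamp: Bronze alcohol lamp base, unlit, about 0.28 kg, 74 mm high: a round foot 70 mm in diameter and 22 mm high narrows to a plain brass collar, 31 mm in diameter, from 42 to 68 mm above its underside (grip this); a thin white wick stub 6 mm high on top. Loose, standing upright at the start near the middle of a resting place that is not its own. Origin: centre of its underside, z along its upright axis; round, so its yaw does not matter.
- bell: Grey plastic clarinet bell, about 0.12 kg, standing on its mouth, 105 mm high: 78 mm in diameter at the foot, narrowing to 50 mm at 36 mm height, 41 mm at 60 mm and 38 mm at 85 mm; a nickel ring 38 mm in diameter from 85 to 105 mm (grip here). Loose, standing upright at the start near the middle of a resting place that is not its own. Origin: centre of its underside, z along its upright axis; round, so its yaw does not matter.
- jar: Amber glass pad jar with yellow screw cap, about 0.11 kg, 70 mm high: glass 48 mm in diameter up to 47 mm, cap 50 mm in diameter from 47 to 70 mm (grip here). Loose, standing upright at the start near the middle of a resting place that is not its own. Origin: centre of its underside, z along its upright axis; round, so its yaw does not matter.
- tile: White ceramic tile, 110 x 110 x 6 mm, place of the lamp base. Fixed to the bench, its top 6 mm above the bench. Origin: centre of its underside, z up.
- blue_rest: Round blue felt-faced rest, 110 mm in diameter, 6 mm thick, place of the bell. Fixed to the bench, its top 6 mm above the bench. Origin: centre of its underside, z up.
- red_rest: Round red painted rest, 110 mm in diameter, 6 mm thick, place of the pad jar. Fixed to the bench, its top 6 mm above the bench. Origin: centre of its underside, z up.
- mat: Black rubber mat, 110 x 110 x 6 mm, empty at the start: the free spot. Fixed to the bench, its top 6 mm above the bench. Origin: centre of its underside, z up.
- ring_key: Bystander: nickel ring key lying loose on the bench, about 58 x 24 x 7 mm. Origin on the bench in the centre of its 23 mm ring; its arm points along its x. Leave it alone.
- pad_slick: Bystander: flat steel pad slick lying loose, 14 x 200 x 4 mm with a 28 mm round end at +y, 119 mm from the origin to that end. Origin: centre of the bar's underside, bar along its y. Leave it alone.

How it is judged:
On the way:
1. one of the three things stands released on the black mat (((horizontal distance between lamp and mat below 0.025 m and z of lamp in the frame of mat between 0.002 and 0.01 m and angle between lamp's own z axis and vertical below 0.1 rad and contact force between the fingers and lamp below 0.1 N and linear speed of lamp below 0.02 m/s and angular speed of lamp below 0.2 rad/s) or (horizontal distance between bell and mat below 0.025 m and z of bell in the frame of mat between 0.002 and 0.01 m and angle between bell's own z axis and vertical below 0.1 rad and contact force between the fingers and bell below 0.1 N and linear speed of bell below 0.02 m/s and angular speed of bell below 0.2 rad/s) or (horizontal distance between jar and mat below 0.025 m and z of jar in the frame of mat between 0.002 and 0.01 m and angle between jar's own z axis and vertical below 0.1 rad and contact force between the fingers and jar below 0.1 N and linear speed of jar below 0.02 m/s and angular speed of jar below 0.2 rad/s))), for 0.2 s.
At the end, for the whole second after the job is handed in: The lamp base stands on the white tile, the bell on the blue rest and the jar on the red rest: each centre within 15 mm horizontally of its rest's centre, its underside on the rest's top (within 4 mm), upright within 0.1 rad, untouched by the fingers and at rest. The mat is then empty (horizontal distance between lamp and tile below 0.015 m and z of lamp in the frame of tile between 0.002 and 0.01 m and angle between each of lamp, bell, jar's own z axis and vertical below 0.1 rad and contact force between the fingers and lamp below 0.1 N and linear speed of each of lamp, bell, jar below 0.02 m/s and angular speed of each of lamp, bell, jar below 0.2 rad/s and horizontal distance between bell and blue_rest below 0.015 m and z of bell in the frame of blue_rest between 0.002 and 0.01 m and contact force between the fingers and bell below 0.1 N and horizontal distance between jar and red_rest below 0.015 m and z of jar in the frame of red_rest between 0.002 and 0.01 m and contact force between the fingers and jar below 0.1 N).
It fails at once if the lamp base, bell or jar is tipped more than 40 degrees (angle between any of lamp, bell, jar's own z axis and vertical above 0.7 rad).
It fails at once if the lamp base, bell or jar is dropped or thrown: its underside more than 35 mm above the bench with no finger touching it ((height (world z) of lamp above 0.035 m and contact force between the fingers and lamp below 0.01 N) or (height (world z) of bell above 0.035 m and contact force between the fingers and bell below 0.01 N) or (height (world z) of jar above 0.035 m and contact force between the fingers and jar below 0.01 N)).
It fails at once if the ring key or the pad slick is moved more than 12 mm (distance of any of ring_key, pad_slick from where it was at the start of the episode above 0.012 m).
It also fails if it takes over 99 s, if anything falls off the work surface, if the arm or the gripper's body presses on something with over 40 N, if the wrist force passes 120 N, or if a joint passes its speed limit or range.

## Robot

A 6-joint arm with a two-finger parallel gripper is mounted at the origin on the work surface. World frame = base frame: x ahead of the robot, y to its left, z up, the work surface at z = 0. Lengths are in m, angles in rad, forces in N, time in s.
With the tool pointing down it reaches from about 0.35 to 0.975 m from the base axis. Payload 4.9 kg.
Tool frame: the origin (TCP) lies on the centre line of the jaws, within the pads' length; the fingertips stand 14 mm ahead of it and the grasp point (between the pads) lies 5 mm behind it (manip.nose_length is the distance from the TCP to the fingertips, in m); z points along the fingers, y is the line along which they close (so a half turn about z gives the same grasp; the last joint's range is limited). The gripper opens to 85 mm and grips with 20 to 120 N. Pads are 22 mm wide; open, the fingers measure 114 mm over their backs; the gripper's body (76 mm by 85 mm) begins 54 mm behind the grasp point. The pads swing forward as they close: fully open they stand 13 mm farther back than shut.
Start: joints at [1.116, 0.053, 1.613, -0, 1.476, -0.119], TCP at [0.206, 0.59, 0.245] pointing down, gripper open.
Joint ranges: [-3.01, 3.01], [-1.01, 2.22], [0.06, 2.58], [-1.02, 4.17], [0.09, 2.62], [-3.14, 3.14]. Speed limits (rad/s): [2.57, 2.57, 3.14, 3.14, 3.14, 3.14].

## Interface

Orientations are given as a unit quaternion [w, x, y, z].
In Python, from plant import manip, imaging gives the robot as it stands.
- The arm moves only by the tool play_rows, never from a script. Its argument "commands" is a list of rows, each a list of 6 numbers: the shift along the tool's x, y, z in mm, then the turn, a rotation vector about the tool's x, y, z in degrees. A call has 1 to 5 rows; each row shifts and turns the commanded pose from where the row before left it, along the tool's axes as they then stand; what a row does not reach is not made up. A row lasts 1/12 s, in which the tool goes at most 41.7 mm and 7.16 degrees, less where a joint would pass 70% of its speed; a pose out of reach is approached as far as the arm can. A call is refused whole if a number of a shift passes 41.7 or a number of a turn 7.16, either way. A call with a gripper value outside its range is refused whole. "hand" is the finger opening in mm, from 0 to 85.4, set as the call begins (left out, the last holds). The fingers move at their own pace and stop on an object; the grip force is fixed at half the most. Time passes only in rows, so rows that do not move let the fingers close. It gives the time, the measured TCP pose, the force, the opening and the grip force at its end, in the units of the state.
- manip.state(): the state, without advancing time (a new reading comes with each control period).
- imaging.grab_frame(name): name is "side" or "top"; returns a dict with "image" (384x512x3 uint8, red, green, blue), "fx", "fy", "cx", "cy" (pixels), "R" (3x3) and "t" (3): a world point X has camera coordinates R X + t. Camera axes: x right, y down, z forward; pixel columns grow to the right and rows downward; lengths in m; the calibration is good to about 2 mm. A picture is of the moment at which its call begins. There is no depth.
- manip.job_done(): hands the job in; it is judged then, once.
The state is a dict: "time": time; "joint_pos": joint angles; "joint_vel": joint speeds; "joint_efforts": joint torques, N m; "tool_pos": TCP position; "tool_rot": TCP orientation; "contact_force": force on the tool from outside, world axes, zero at the start; "ft_torque": the same for the moment, N m; "gripper_width": opening from 0.0 (shut) to 1.0 (fully open); "grasp_force": force on a finger pad.
Only numpy, scipy, OpenCV 4.12 (cv2) and the standard library are available. Lean on these libraries where they do the work, as an engineer would, in place of code of your own. Each camera call takes 0.05 s, during which the arm holds its last target. There are 200 camera calls.

## Working session

There is one attempt and no reset: what is moved stays moved. The work goes in short steps, Python scripts to look and compute and a tool call to move; the robot and the scene stay as the last step left them, time stands still between calls to the robot, and variables do not carry over. Pictures are saved under pics/ and viewed, at most 14 in all, crops included, and the job is handed in when it is done.

Besides the shell and the picture viewer there is one more tool, called after "Emit:" by a JSON object that holds its "name" and its "arguments". play_rows: Moves the arm, as the interface text tells. Its arguments: {"type":"object","properties":{"commands":{"type":"array","items":{"type":"array","items":{"type":"number"}}},"hand":{"type":"number"}},"required":["commands"]}

```bash
mkdir -p pics
python3 - <<'E'
from plant import manip, imaging
import cv2
for n in("side","top"):
    f=imaging.grab_frame(n); cv2.imwrite(f"pics/{n}0.png",f["image"][:,:,::-1]); print(n,f["fx"],f["fy"],f["cx"],f["cy"],f["R"],f["t"])
print(manip.state())
E
```

```text
side 425.1098096902451 425.1098096902451 263.2629892081638 183.66461519690276 [[ 0.94474633 -0.32733536 -0.01749094]
 [-0.22441644 -0.60696716 -0.76238319]
 [ 0.23893855  0.72418398 -0.64688943]] [-0.59217088  0.16048588  0.78080883]
top 465.2947651954535 465.2947651954535 256.735968576094 192.95826806958075 [[ 0.00970412 -0.99993687  0.00566447]
 [-0.98447907 -0.0105465  -0.17518486]
 [ 0.17523355 -0.00387654 -0.98451926]] [-0.03479577  0.59553276  1.04229007]
{'time': 0.1, 'joint_pos': array([ 1.11600064e+00,  5.32906572e-02,  1.61416376e+00,  4.12403305e-05,
        1.47603238e+00, -1.18997313e-01]), 'joint_vel': array([-0.00098224, -0.00115436, -0.00166223,  0.0023929 , -0.00165094,
        0.00105744]), 'joint_efforts': array([-2.37777049e-04, -3.94907141e+01, -3.71359885e+01, -1.39284912e-04,
        4.03576589e-03, -3.53799055e-05]), 'tool_pos': array([0.20569721, 0.58960088, 0.24418184]), 'tool_rot': array([-2.87686645e-04,  1.67113317e-01,  9.85937240e-01, -9.02554643e-04]), 'contact_force': array([0.19124579, 0.15363408, 0.10377089]), 'ft_torque': array([-0.03190774, -0.02529697, -0.02375581]), 'grasp_force': 0.0, 'gripper_width': 0.998311972218599}
```

View pics/top0.png

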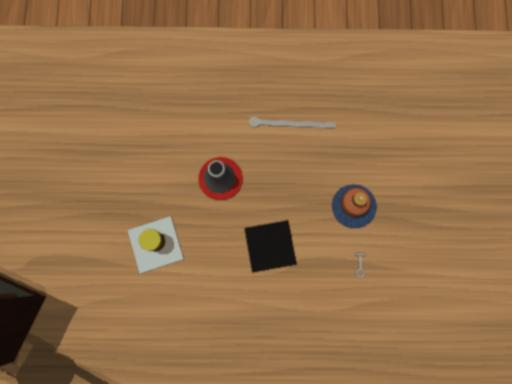

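View pics/side0.png

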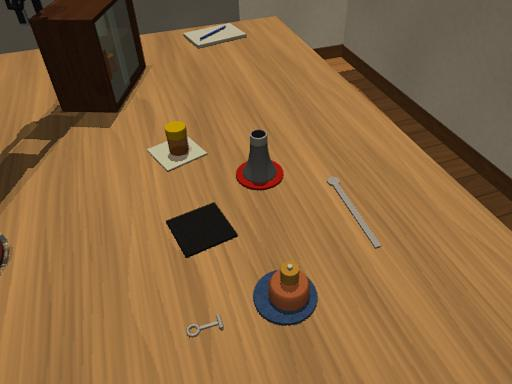

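```bash
cat > h.py <<'E'
from plant import manip, imaging
import cv2, numpy as np
def ray(f,u,v,z):
    R,t=np.array(f["R"]),np.array(f["t"]); c=-R.T@t
    d=R.T@np.array([(u-f["cx"])/f["fx"],(v-f["cy"])/f["fy"],1]); return (c+d*(z-c[2])/d[2])[:2]
def proj(f,p):
    q=np.array(f["R"])@np.array(p)+f["t"]; return f["fx"]*q[0]/q[2]+f["cx"],f["fy"]*q[1]/q[2]+f["cy"]
def shot(n,name,box=None,k=4):
    f=imaging.grab_frame(n); im=f["image"][:,:,::-1].copy()
    if box: x,y,w,h=box; im=cv2.resize(im[y:y+h,x:x+w],None,fx=k,fy=k,interpolation=cv2.INTER_CUBIC)
    cv2.imwrite(f"pics/{name}.png",im); return f
E
python3 - <<'E'
from h import *
f=shot("top","c1",(120,145,145,135),4)
cv2.imwrite("pics/c2.png",cv2.resize(f["image"][145:280,235:380,::-1],None,fx=4,fy=4,interpolation=cv2.INTER_CUBIC))
im=f["image"].astype(int); r,g,b=im[...,0],im[...,1],im[...,2]
M={"red":(r>130)&(g<50),"blue":(b>r+20)&(b>g+10),"white":(r>180)&(b>180)&(g>180),"mat":(r<35)&(g<35)&(b<35)}
for k,m in M.items():
    m=m.astype(np.uint8); n,l,s,c=cv2.connectedComponentsWithStats(m)
    m[:, :120]=0;m[:150]=0;m[280:]=0
    if k=="mat": m[:,:235]=0
    p=cv2.convexHull(np.argwhere(m)[:,::-1].astype(np.float32))
    w=np.array([ray(f,u,v,.006) for u,v in p[:,0]],np.float32)
    print(k,len(p),cv2.minEnclosingCircle(w),cv2.minAreaRect(w))
c=-np.array(f["R"]).T@f["t"];print(c)
s=imaging.grab_frame("side")
# cabinet base corners & arm
for uv in[(62,107),(120,107),(145,66)]: print(ray(s,*uv,0))
E
```

```text
red 26 ((0.6403711438179016, 0.06147448346018791), 0.05268542468547821) ((0.6410731077194214, 0.06212275102734566), (0.10086818039417267, 0.10371241718530655), 0.639255702495575)
blue 28 ((0.5753800868988037, -0.2667768895626068), 0.05257707089185715) ((0.5757675170898438, -0.26720190048217773), (0.10292462259531021, 0.10182026773691177), 88.90975952148438)Traceback (most recent call last):
  File "<stdin>", line 11, in <module>
TypeError: 'NoneType' object is not subscriptable
```

View pics/c1.png

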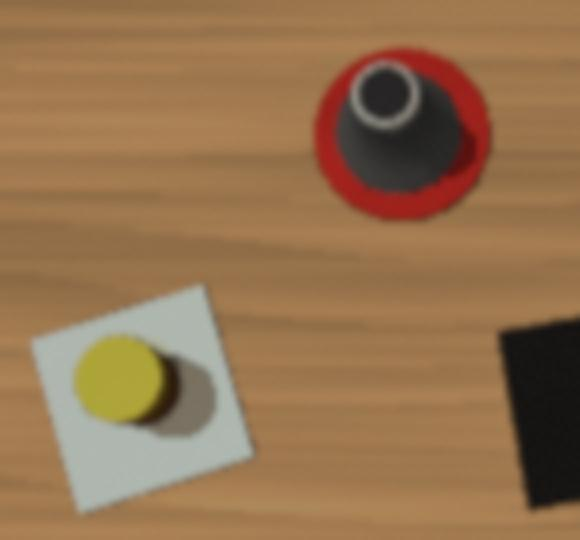

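View pics/c2.png

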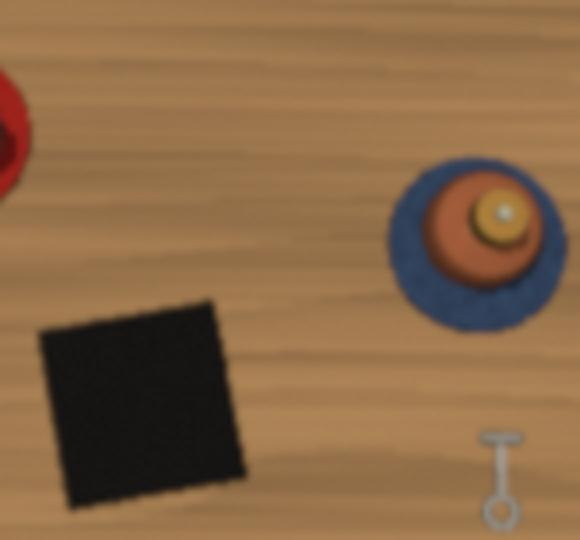

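Crops: the bell ring centre is at c1 (385,95), the cap at (119,379) and the tile centre at (143,399). The mat centre is at c2 (141,405) and the lamp collar top at (502,216).

Run:
```python
from h import *
f=imaging.grab_frame("top"); s=imaging.grab_frame("side")
q=lambda x,y,ox,z:np.round(ray(f,(x+.5)/4-.5+ox,(y+.5)/4-.5+145,z),4)
print("bell",q(385,95,120,.111),"jar",q(119,379,120,.076),"tile",q(143,399,120,.006))
print("mat",q(141.5,405,235,.006),"lamp",q(502,216,235,.074),q(505,213,235,.080))
print("jarfoot etc side: bell",ray(s,259,134,.111),"jar",ray(s,176,127,.076),"lamp",ray(s,290,266,.08))
print("key",q(502,438,235,0),q(500,512,235,0))
for n,x in(("red",(.6405,.0617,.006)),("blue",(.5755,-.267,.006)),("tile",(*q(143,399,120,.006),.006)),("mat",(*q(141.5,405,235,.006),.006))): print(n,proj(s,x))
print("cab",[ray(s,*uv,0).round(3) for uv in[(62,107),(120,107),(145,66)]])
print(ray(f,45,293,0),ray(f,45,293,.3),-np.array(s["R"]).T@s["t"])
from scipy.spatial.transform import Rotation as Ro
w=manip.state()["tool_rot"];print(Ro.from_quat([*w[1:],w[0]]).as_matrix().round(3))
```

```text
bell [0.6406 0.0638] jar [0.4826 0.2129] tile [0.476  0.2136]
mat [ 0.4751 -0.0621] lamp [ 0.5813 -0.267 ] [ 0.5821 -0.2674]
jarfoot etc side: bell [0.64094599 0.06268761] jar [0.48374274 0.20945878] lamp [ 0.58096337 -0.26628074]
key [ 0.4579 -0.28  ] [ 0.4138 -0.2775]
red (np.float64(260.0517598586163), np.float64(172.63961720745772))
blue (np.float64(286.15167367450044), np.float64(294.98284757984334))
tile (np.float64(176.84785803762225), np.float64(150.9038959818806))
mat (np.float64(201.36795607879043), np.float64(227.40065638411448))
cab [array([0.202, 0.556]), array([0.361, 0.495]), array([0.464, 0.746])]
[0.3589081  0.47080827] [0.37086769 0.33939694] [ 0.4089016  -0.66187806  0.61709109]
[[-0.944  0.33  -0.   ]
 [ 0.33   0.944 -0.001]
 [ 0.    -0.001 -1.   ]]
```

Emit:
{"name": "play_rows", "arguments": {"commands": [[0, 0, -40, 0, 0, 0], [0, 0, -40, 0, 0, 0], [0, 0, -40, 0, 0, 0], [0, 0, -40, 0, 0, 0], [0, 0, 0, 0, 0, 0]]}}

```text
time: 0.67
tool_pos: [0.2068, 0.5919, 0.4169]
tool_rot: [0.002, 0.167, 0.986, 0.008]
contact_force: [-0.5, -0.4, 1.9]
gripper_width: 1.002
grasp_force: 0.0
```

Emit:
{"name": "play_rows", "arguments": {"commands": [[0, 0, 0, 0, 0, -6.4], [0, 0, 0, 0, 0, -6.4], [0, 0, 0, 0, 0, -6.4], [0, 0, 0, 0, 0, 0], [0, 0, 0, 0, 0, 0]]}}

```text
time: 1.08
tool_pos: [0.2059, 0.59, 0.4049]
tool_rot: [-0.0, 0.002, 1.0, -0.0]
contact_force: [1.2, -0.1, -0.4]
gripper_width: 0.998
grasp_force: 0.0
```

Emit:
{"name": "play_rows", "arguments": {"commands": [[-24, -29.3, 0, 0, 0, 0], [-24, -29.3, 0, 0, 0, 0], [-24, -29.3, 0, 0, 0, 0], [-24, -29.3, 0, 0, 0, 0], [-24, -29.3, 0, 0, 0, 0]]}}

```text
time: 1.5
tool_pos: [0.3265, 0.4421, 0.4052]
tool_rot: [0.0, 0.001, 1.0, 0.0]
contact_force: [0.4, -0.4, 0.5]
gripper_width: 0.997
grasp_force: 0.0
```

Emit:
{"name": "play_rows", "arguments": {"commands": [[-24, -29.3, 0, 0, 0, 0], [-24, -29.3, 0, 0, 0, 0], [-24, -29.3, 0, 0, 0, 0], [-24, -29.3, 0, 0, 0, 0], [-24, -29.3, 0, 0, 0, 0]]}}

```text
time: 1.92
tool_pos: [0.4465, 0.2953, 0.4053]
tool_rot: [0.0, 0.002, 1.0, 0.0]
contact_force: [0.4, 0.4, -0.2]
gripper_width: 1.001
grasp_force: 0.0
```

Emit:
{"name": "play_rows", "arguments": {"commands": [[-24, -29.3, 0, 0, 0, 0], [-24, -29.3, 0, 0, 0, 0], [-24, -29.3, 0, 0, 0, 0], [-24, -29.3, 0, 0, 0, 0], [-24, -29.3, 0, 0, 0, 0]]}}

```text
time: 2.33
tool_pos: [0.5665, 0.1486, 0.4053]
tool_rot: [0.0, 0.002, 1.0, 0.0]
contact_force: [0.6, 0.6, 0.4]
gripper_width: 0.997
grasp_force: 0.0
```

Emit:
{"name": "play_rows", "arguments": {"commands": [[-24, -29.3, 36, 0, 0, 0], [-24, -29.3, 36, 0, 0, 0], [-24, -29.3, 36, 0, 0, 0], [0, 0, 0, 0, 0, 0], [0, 0, 0, 0, 0, 0]]}}

```text
time: 2.75
tool_pos: [0.6224, 0.0789, 0.3154]
tool_rot: [-0.003, 0.003, 1.0, 0.0]
contact_force: [0.3, 0.7, 1.5]
gripper_width: 0.999
grasp_force: 0.0
```

Emit:
{"name": "play_rows", "arguments": {"commands": [[-18.4, -15.6, 10, 0, 0, 0], [0, 0, 36, 0, 0, 0], [0, 0, 36, 0, 0, 0], [0, 0, 36, 0, 0, 0], [0, 0, 0, 0, 0, 0]]}}

```text
time: 3.17
tool_pos: [0.6372, 0.0656, 0.1938]
tool_rot: [-0.006, 0.0, 1.0, 0.0]
contact_force: [-1.5, 0.6, -1.4]
gripper_width: 0.998
grasp_force: 0.0
```

Emit:
{"name": "play_rows", "arguments": {"commands": [[0, 0, 30, 0, 0, 0], [0, 0, 30, 0, 0, 0], [0, 0, 20, 0, 0, 0], [0, 0, 10, 0, 0, 0], [0, 0, 10, 0, 0, 0]]}}

```text
time: 3.58
tool_pos: [0.6426, 0.0653, 0.1032]
tool_rot: [0.001, 0.0, 1.0, 0.0]
contact_force: [0.1, -0.3, 0.7]
gripper_width: 1.0
grasp_force: 0.0
```

Emit:
{"name": "play_rows", "arguments": {"commands": [[0, 0, 0, 0, 0, 0]]}}

```text
time: 3.67
tool_pos: [0.6415, 0.0651, 0.1016]
tool_rot: [0.0, 0.0, 1.0, 0.0]
contact_force: [-0.6, 0.1, -0.0]
gripper_width: 1.002
grasp_force: 0.0
```

Run:
```python
from h import *
s=shot("side","s1",(200,60,120,140),4)
```

```text
(no output)
```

View pics/s1.png

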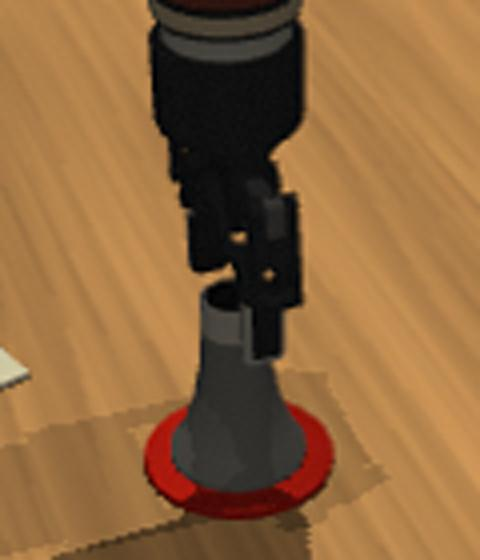

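The fingers straddle the ring at crop (225,310). I'll lower 4 mm and close.

Emit:
{"name": "play_rows", "arguments": {"commands": [[1, -1.5, 4, 0, 0, 0], [0, 0, 0, 0, 0, 0]]}}

```text
time: 3.88
tool_pos: [0.6412, 0.063, 0.0987]
tool_rot: [0.001, 0.0, 1.0, -0.0]
contact_force: [0.3, 0.1, -0.3]
gripper_width: 1.001
grasp_force: 0.0
```

Emit:
{"name": "play_rows", "arguments": {"commands": [[0, 0, 0, 0, 0, 0], [0, 0, 0, 0, 0, 0], [0, 0, 0, 0, 0, 0], [0, 0, 0, 0, 0, 0], [0, 0, 0, 0, 0, 0]], "hand": 25}}

```text
time: 4.3
tool_pos: [0.6407, 0.0631, 0.0977]
tool_rot: [0.0, 0.0, 1.0, -0.0]
contact_force: [-0.4, 0.9, 1.7]
gripper_width: 0.431
grasp_force: 59.2
```

Emit:
{"name": "play_rows", "arguments": {"commands": [[0, 0, 0, 0, 0, 0], [0, 0, 0, 0, 0, 0], [0, 0, 0, 0, 0, 0], [0, 0, 0, 0, 0, 0], [0, 0, 0, 0, 0, 0]]}}

```text
time: 4.72
tool_pos: [0.6407, 0.0631, 0.0977]
tool_rot: [0.0, 0.0, 1.0, -0.0]
contact_force: [-0.6, -0.3, 4.2]
gripper_width: 0.429
grasp_force: 59.2
```

Emit:
{"name": "play_rows", "arguments": {"commands": [[0, 0, -10, 0, 0, 0], [0, 0, -20, 0, 0, 0], [0, 0, -20, 0, 0, 0], [0, 0, -20, 0, 0, 0], [0, 0, -10, 0, 0, 0]]}}

```text
time: 5.13
tool_pos: [0.6412, 0.063, 0.1799]
tool_rot: [0.001, 0.0, 1.0, -0.0]
contact_force: [1.0, 0.2, -0.7]
gripper_width: 0.432
grasp_force: 59.6
```

Emit:
{"name": "play_rows", "arguments": {"commands": [[10.6, -8.2, 0, 0, 0, 0], [18, -13.6, 0, 0, 0, 0], [18, -13.6, 0, 0, 0, 0], [18, -13.6, 0, 0, 0, 0], [18, -13.6, 0, 0, 0, 0]]}}

```text
time: 5.55
tool_pos: [0.5563, 0.0001, 0.1763]
tool_rot: [-0.001, 0.0, 1.0, 0.0]
contact_force: [-0.7, -1.2, -0.9]
gripper_width: 0.426
grasp_force: 59.7
```

Emit:
{"name": "play_rows", "arguments": {"commands": [[18, -13.6, 0, 0, 0, 0], [18, -13.6, 0, 0, 0, 0], [18, -13.6, 0, 0, 0, 0], [18, -13.6, 0, 0, 0, 0], [11, -8.2, 0, 0, 0, 0]]}}

```text
time: 5.97
tool_pos: [0.4726, -0.0627, 0.1762]
tool_rot: [-0.001, 0.001, 1.0, 0.0]
contact_force: [0.4, 0.0, -0.7]
gripper_width: 0.427
grasp_force: 59.7
```

Emit:
{"name": "play_rows", "arguments": {"commands": [[0, 0, 0, 0, 0, 0], [0, 0, 20, 0, 0, 0], [0, 0, 20, 0, 0, 0], [0, 0, 20, 0, 0, 0], [0, 0, 0, 0, 0, 0]]}}

```text
time: 6.38
tool_pos: [0.4718, -0.0607, 0.1124]
tool_rot: [-0.004, 0.0, 1.0, 0.001]
contact_force: [-1.1, 0.8, -1.5]
gripper_width: 0.428
grasp_force: 59.7
```

Emit:
{"name": "play_rows", "arguments": {"commands": [[0, 0, 0, 0, 0, 0], [0, 0, 0, 0, 0, 0]]}}

```text
time: 6.55
tool_pos: [0.4754, -0.0619, 0.1181]
tool_rot: [0.0, 0.0, 1.0, -0.0]
contact_force: [0.2, -0.4, 0.1]
gripper_width: 0.427
grasp_force: 59.7
```

Run:
```python
from h import *
s=shot("side","s2",(140,110,120,140),4)
print(manip.state()["tool_pos"],manip.state()["gripper_width"])
```

```text
[ 0.4758505  -0.06208382  0.11868119] 0.42542212806014174
```

View pics/s2.png

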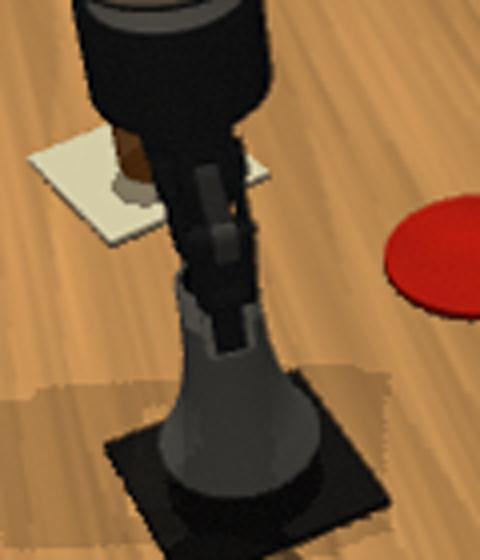

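The bell is held upright over the mat centre. I'll lower it 21 mm and release.

Emit:
{"name": "play_rows", "arguments": {"commands": [[0, 0, 8, 0, 0, 0], [0, 0, 6, 0, 0, 0], [0, 0, 4, 0, 0, 0], [0, 0, 2, 0, 0, 0], [0, 0, 0.5, 0, 0, 0]]}}

```text
time: 7.02
tool_pos: [0.4751, -0.0619, 0.0977]
tool_rot: [0.0, 0.0, 1.0, 0.0]
contact_force: [-3.2, 3.0, 8.9]
gripper_width: 0.426
grasp_force: 60.4
```

Emit:
{"name": "play_rows", "arguments": {"commands": [[0, 0, 0, 0, 0, 0], [0, 0, 0, 0, 0, 0], [0, 0, 0, 0, 0, 0]]}}

```text
time: 7.27
tool_pos: [0.475, -0.0619, 0.0977]
tool_rot: [0.0, 0.0, 1.0, 0.0]
contact_force: [-1.9, 2.2, 5.5]
gripper_width: 0.426
grasp_force: 60.3
```

Emit:
{"name": "play_rows", "arguments": {"commands": [[0, 0, 0, 0, 0, 0], [0, 0, 0, 0, 0, 0], [0, 0, 0, 0, 0, 0], [0, 0, 0, 0, 0, 0], [0, 0, 0, 0, 0, 0]], "hand": 85}}

```text
time: 7.68
tool_pos: [0.4746, -0.062, 0.0966]
tool_rot: [-0.0, 0.0, 1.0, 0.0]
contact_force: [0.2, 0.9, -0.1]
gripper_width: 0.998
grasp_force: 0.0
```

Emit:
{"name": "play_rows", "arguments": {"commands": [[0, 0, -10, 0, 0, 0], [0, 0, -25, 0, 0, 0], [0, 0, -30, 0, 0, 0], [0, 0, -25, 0, 0, 0], [0, 0, -10, 0, 0, 0]]}}

```text
time: 8.1
tool_pos: [0.4767, -0.0626, 0.2018]
tool_rot: [0.004, 0.0, 1.0, -0.001]
contact_force: [0.0, -0.3, 1.0]
gripper_width: 0.996
grasp_force: 0.0
```

Emit:
{"name": "play_rows", "arguments": {"commands": [[-1, 25, 0, 0, 0, 0], [-1, 35, 0, 0, 0, 0], [-1, 35, 0, 0, 0, 0], [-1, 35, 0, 0, 0, 0], [-1, 35, 0, 0, 0, 0]]}}

```text
time: 8.52
tool_pos: [0.4793, 0.1044, 0.1964]
tool_rot: [-0.0, 0.001, 1.0, -0.0]
contact_force: [1.1, 0.1, -0.0]
gripper_width: 0.994
grasp_force: 0.0
```

Emit:
{"name": "play_rows", "arguments": {"commands": [[-1, 35, 0, 0, 0, 0], [-1, 35, 0, 0, 0, 0], [-1, 25, 0, 0, 0, 0], [0, 13, 0, 0, 0, 0], [0, 0, 0, 0, 0, 0]]}}

```text
time: 8.93
tool_pos: [0.4824, 0.2129, 0.1962]
tool_rot: [-0.0, -0.001, 1.0, 0.0]
contact_force: [-0.8, -1.1, -1.1]
gripper_width: 0.994
grasp_force: 0.0
```

Emit:
{"name": "play_rows", "arguments": {"commands": [[0, 0, 0, 0, 0, 0], [0, 0, 25, 0, 0, 0], [0, 0, 30, 0, 0, 0], [0, 0, 0, 0, 0, 0], [0, 0, 0, 0, 0, 0]]}}

```text
time: 9.35
tool_pos: [0.4816, 0.2092, 0.1399]
tool_rot: [-0.002, 0.001, 1.0, -0.001]
contact_force: [-0.0, 0.1, 0.3]
gripper_width: 0.996
grasp_force: 0.0
```

Run:
```python
from h import *
s=shot("side","s3",(120,70,160,140),4)
print(manip.state()["tool_pos"],manip.state()["gripper_width"])
```

```text
[0.48296495 0.20981203 0.14192847] 0.9933584403125844
```

View pics/s3.png

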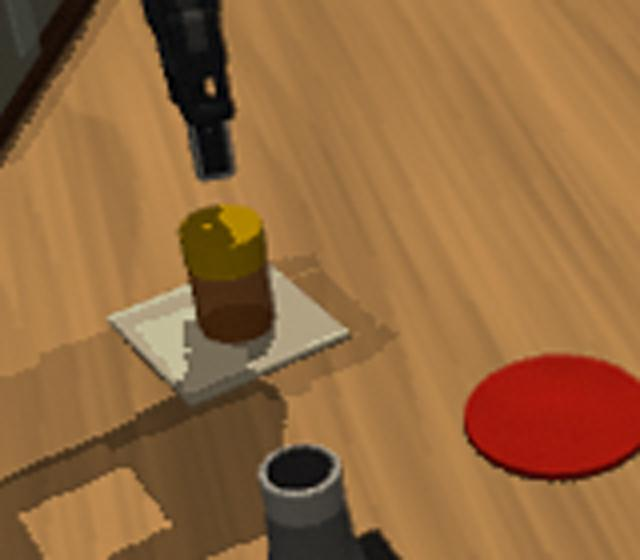

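Fingers are above the jar cap at crop (222,225). I'll descend 82 mm and grip.

Emit:
{"name": "play_rows", "arguments": {"commands": [[0, 1.5, 22, 0, 0, 0], [0, 0, 30, 0, 0, 0], [0, 0, 22, 0, 0, 0], [0, 0, 8, 0, 0, 0], [0, 0, 0, 0, 0, 0]]}}

```text
time: 9.82
tool_pos: [0.4824, 0.2119, 0.0591]
tool_rot: [-0.001, 0.001, 1.0, -0.0]
contact_force: [0.2, 0.7, -0.2]
gripper_width: 0.994
grasp_force: 0.0
```

Emit:
{"name": "play_rows", "arguments": {"commands": [[0, 0, 0, 0, 0, 0], [0, 0, 0, 0, 0, 0]]}}

```text
time: 9.98
tool_pos: [0.4848, 0.2128, 0.0623]
tool_rot: [0.002, 0.0, 1.0, 0.001]
contact_force: [-0.3, -0.0, 0.9]
gripper_width: 0.99
grasp_force: 0.0
```

Emit:
{"name": "play_rows", "arguments": {"commands": [[0, 0, 0, 0, 0, 0], [0, 0, 0, 0, 0, 0], [0, 0, 0, 0, 0, 0], [0, 0, 0, 0, 0, 0], [0, 0, 0, 0, 0, 0]], "hand": 38}}

```text
time: 10.4
tool_pos: [0.4841, 0.2129, 0.0612]
tool_rot: [0.001, 0.0, 1.0, 0.0]
contact_force: [-0.3, 0.2, 5.6]
gripper_width: 0.564
grasp_force: 62.3
```

Emit:
{"name": "play_rows", "arguments": {"commands": [[0, 0, 0, 0, 0, 0], [0, 0, 0, 0, 0, 0], [0, 0, 0, 0, 0, 0]]}}

```text
time: 10.65
tool_pos: [0.4841, 0.2129, 0.0612]
tool_rot: [0.001, 0.0, 1.0, 0.0]
contact_force: [0.5, 0.3, 6.0]
gripper_width: 0.571
grasp_force: 62.3
```

Emit:
{"name": "play_rows", "arguments": {"commands": [[0, 0, -8, 0, 0, 0], [0, 0, -18, 0, 0, 0], [0, 0, -18, 0, 0, 0], [0, 0, -18, 0, 0, 0], [0, 0, -8, 0, 0, 0]]}}

```text
time: 11.07
tool_pos: [0.4837, 0.2127, 0.1321]
tool_rot: [0.001, 0.0, 1.0, 0.0]
contact_force: [-0.2, 0.3, -0.3]
gripper_width: 0.57
grasp_force: 62.0
```

Emit:
{"name": "play_rows", "arguments": {"commands": [[-10, -9.5, 0, 0, 0, 0], [-17.5, -17, 0, 0, 0, 0], [-17.5, -17, 0, 0, 0, 0], [-17.5, -17, 0, 0, 0, 0], [-17.5, -17, 0, 0, 0, 0]]}}

```text
time: 11.48
tool_pos: [0.563, 0.1334, 0.1281]
tool_rot: [-0.001, 0.0, 1.0, -0.0]
contact_force: [0.7, -0.0, -0.4]
gripper_width: 0.567
grasp_force: 62.0
```

Emit:
{"name": "play_rows", "arguments": {"commands": [[-17.5, -17, 0, 0, 0, 0], [-17.5, -17, 0, 0, 0, 0], [-17.5, -17, 0, 0, 0, 0], [-17.5, -17, 0, 0, 0, 0], [-7, -5.7, 0, 0, 0, 0]]}}

```text
time: 11.9
tool_pos: [0.641, 0.0581, 0.1281]
tool_rot: [-0.001, 0.002, 1.0, -0.001]
contact_force: [0.0, 0.1, -1.4]
gripper_width: 0.569
grasp_force: 62.0
```

Emit:
{"name": "play_rows", "arguments": {"commands": [[0, 0, 0, 0, 0, 0], [0, 0, 18, 0, 0, 0], [0, 0, 20, 0, 0, 0], [0, 0, 12, 0, 0, 0], [0, 0, 0, 0, 0, 0]]}}

```text
time: 12.32
tool_pos: [0.6361, 0.0619, 0.075]
tool_rot: [-0.004, -0.0, 1.0, 0.0]
contact_force: [-1.0, 0.4, -1.8]
gripper_width: 0.565
grasp_force: 62.0
```

Emit:
{"name": "play_rows", "arguments": {"commands": [[0, 0, 0, 0, 0, 0], [0, 0, 0, 0, 0, 0], [0, 0, 0, 0, 0, 0]]}}

```text
time: 12.57
tool_pos: [0.6406, 0.0614, 0.0813]
tool_rot: [0.001, 0.0, 1.0, -0.0]
contact_force: [0.5, -0.3, -1.0]
gripper_width: 0.568
grasp_force: 62.0
```

Run:
```python
from h import *
s=shot("side","s4",(140,80,160,140),4)
print(manip.state()["tool_pos"],manip.state()["gripper_width"])
```

```text
[0.64071588 0.06134461 0.08135539] 0.5693026073459628
```

View pics/s4.png

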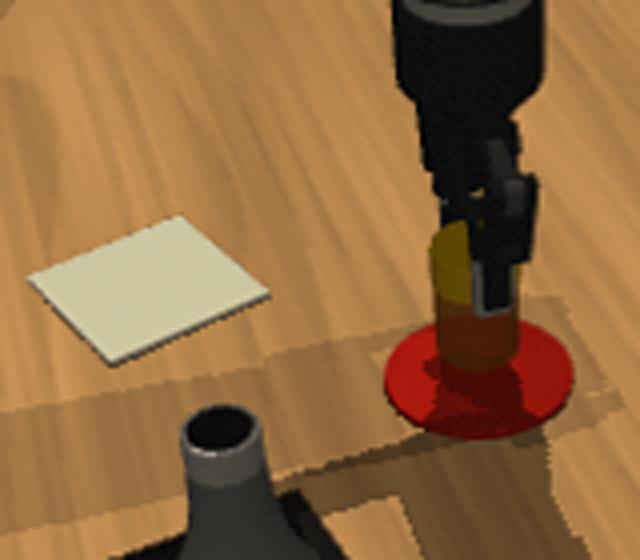

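The jar is upright over the red rest. I'll lower 20 mm and release.

Emit:
{"name": "play_rows", "arguments": {"commands": [[0, 0, 8, 0, 0, 0], [0, 0, 6, 0, 0, 0], [0, 0, 4, 0, 0, 0], [0, 0, 2, 0, 0, 0], [0, 0, 0.3, 0, 0, 0]]}}

```text
time: 13.03
tool_pos: [0.6399, 0.0612, 0.0614]
tool_rot: [-0.001, 0.0, 1.0, -0.0]
contact_force: [-6.4, 0.2, 12.3]
gripper_width: 0.565
grasp_force: 63.4
```

Emit:
{"name": "play_rows", "arguments": {"commands": [[0, 0, 0, 0, 0, 0], [0, 0, 0, 0, 0, 0], [0, 0, 0, 0, 0, 0]]}}

```text
time: 13.28
tool_pos: [0.6399, 0.0612, 0.0613]
tool_rot: [-0.0, 0.0, 1.0, -0.0]
contact_force: [-5.6, -0.1, 11.0]
gripper_width: 0.569
grasp_force: 63.5
```

Emit:
{"name": "play_rows", "arguments": {"commands": [[0, 0, 0, 0, 0, 0], [0, 0, 0, 0, 0, 0], [0, 0, 0, 0, 0, 0], [0, 0, 0, 0, 0, 0], [0, 0, 0, 0, 0, 0]], "hand": 85}}

```text
time: 13.7
tool_pos: [0.6395, 0.0612, 0.0588]
tool_rot: [-0.0, 0.0, 1.0, -0.0]
contact_force: [0.8, -0.1, -0.2]
gripper_width: 0.995
grasp_force: 0.0
```

Emit:
{"name": "play_rows", "arguments": {"commands": [[0, 0, -10, 0, 0, 0], [0, 0, -30, 0, 0, 0], [0, 0, -38, 0, 0, 0], [0, 0, -38, 0, 0, 0], [0, 0, -20, 0, 0, 0]]}}

```text
time: 14.12
tool_pos: [0.6418, 0.0612, 0.2019]
tool_rot: [0.004, 0.0, 1.0, -0.0]
contact_force: [1.2, -0.3, 1.2]
gripper_width: 0.996
grasp_force: 0.0
```

Emit:
{"name": "play_rows", "arguments": {"commands": [[4, -24, 0, 0, 0, 0], [6, -35, 0, 0, 0, 0], [6, -35, 0, 0, 0, 0], [6, -35, 0, 0, 0, 0], [6, -35, 0, 0, 0, 0]]}}

```text
time: 14.53
tool_pos: [0.6113, -0.1042, 0.1964]
tool_rot: [0.001, 0.0, 1.0, -0.0]
contact_force: [0.7, -0.4, -0.7]
gripper_width: 0.997
grasp_force: 0.0
```

Emit:
{"name": "play_rows", "arguments": {"commands": [[6, -35, 0, 0, 0, 0], [6, -35, 0, 0, 0, 0], [6, -35, 0, 0, 0, 0], [6, -35, 0, 0, 0, 0], [6, -24, 0, 0, 0, 0]]}}

```text
time: 14.95
tool_pos: [0.5809, -0.2698, 0.1963]
tool_rot: [0.0, 0.001, 1.0, -0.001]
contact_force: [0.8, 0.0, 0.7]
gripper_width: 0.998
grasp_force: 0.0
```

Emit:
{"name": "play_rows", "arguments": {"commands": [[0, 0, 0, 0, 0, 0], [0, 0, 20, 0, 0, 0], [0, 0, 25, 0, 0, 0], [0, 0, 10, 0, 0, 0], [0, 0, 0, 0, 0, 0]]}}

```text
time: 15.37
tool_pos: [0.5797, -0.2651, 0.1369]
tool_rot: [-0.003, 0.0, 1.0, 0.002]
contact_force: [-0.6, 0.6, -0.6]
gripper_width: 0.994
grasp_force: 0.0
```

Emit:
{"name": "play_rows", "arguments": {"commands": [[0, 0, 0, 0, 0, 0], [0, 0, 0, 0, 0, 0]]}}

```text
time: 15.53
tool_pos: [0.5825, -0.2667, 0.142]
tool_rot: [0.001, 0.0, 1.0, -0.001]
contact_force: [-0.5, -0.5, 0.1]
gripper_width: 0.996
grasp_force: 0.0
```

Run:
```python
from h import *
s=shot("side","s5",(150,110,190,150),4)
print(manip.state()["tool_pos"],manip.state()["gripper_width"])
```

```text
[ 0.58260639 -0.26695865  0.14241953] 0.9921737500005837
```

View pics/s5.png

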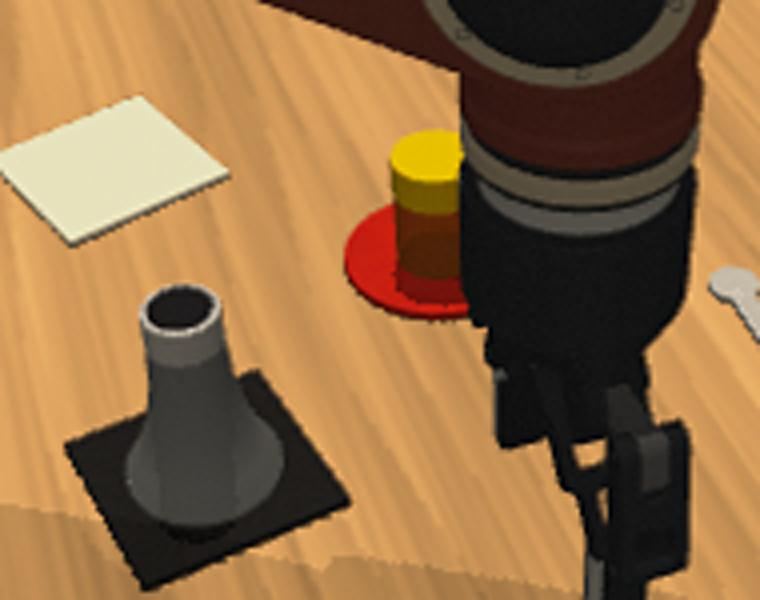

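The bell stands on the mat and the jar on the red rest, both upright. I'll descend onto the lamp.

Emit:
{"name": "play_rows", "arguments": {"commands": [[1, 0, 22, 0, 0, 0], [0, 0, 30, 0, 0, 0], [0, 0, 20, 0, 0, 0], [0, 0, 7.5, 0, 0, 0], [0, 0, 0, 0, 0, 0]]}}

```text
time: 16.0
tool_pos: [0.5797, -0.2661, 0.0594]
tool_rot: [-0.001, 0.0, 1.0, 0.001]
contact_force: [-1.3, -0.4, 0.3]
gripper_width: 0.998
grasp_force: 0.0
```

Emit:
{"name": "play_rows", "arguments": {"commands": [[0, 0, 0, 0, 0, 0], [0, 0, 0, 0, 0, 0], [0, 0, 0, 0, 0, 0]]}}

```text
time: 16.25
tool_pos: [0.582, -0.2676, 0.0635]
tool_rot: [0.002, 0.0, 1.0, -0.001]
contact_force: [0.0, 0.4, 0.2]
gripper_width: 0.995
grasp_force: 0.0
```

Emit:
{"name": "play_rows", "arguments": {"commands": [[0, 0, 0, 0, 0, 0], [0, 0, 0, 0, 0, 0], [0, 0, 0, 0, 0, 0], [0, 0, 0, 0, 0, 0], [0, 0, 0, 0, 0, 0]], "hand": 18}}

```text
time: 16.67
tool_pos: [0.5809, -0.2669, 0.0615]
tool_rot: [0.0, 0.0, 1.0, -0.0]
contact_force: [0.4, -0.6, -1.7]
gripper_width: 0.341
grasp_force: 59.3
```

Emit:
{"name": "play_rows", "arguments": {"commands": [[0, 0, 0, 0, 0, 0], [0, 0, 0, 0, 0, 0], [0, 0, 0, 0, 0, 0], [0, 0, 0, 0, 0, 0]]}}

```text
time: 17.0
tool_pos: [0.5809, -0.2669, 0.0613]
tool_rot: [0.0, 0.0, 1.0, -0.0]
contact_force: [0.6, -0.1, 3.1]
gripper_width: 0.345
grasp_force: 59.8
```

Run:
```python
from h import *
s=shot("side","s6",(210,190,150,140),4)
```

```text
(no output)
```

View pics/s6.png

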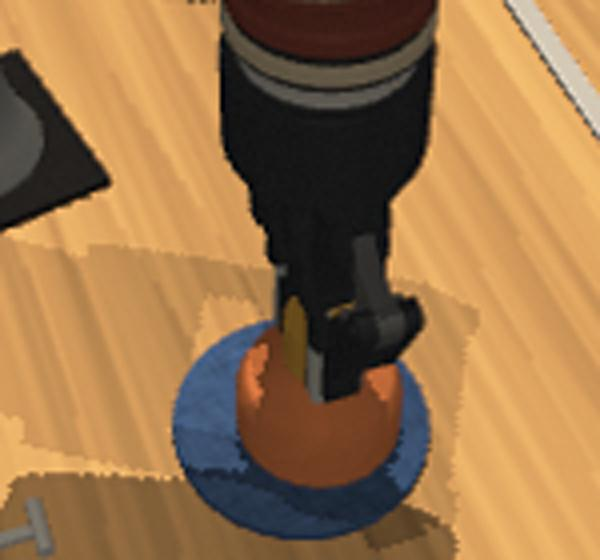

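The lamp collar is gripped cleanly at crop (310,350), upright. I'll carry it high over to the tile.

Emit:
{"name": "play_rows", "arguments": {"commands": [[0, 0, -10, 0, 0, 0], [0, 0, -30, 0, 0, 0], [0, 0, -40, 0, 0, 0], [0, 0, -40, 0, 0, 0], [0, 0, -30, 0, 0, 0]]}}

```text
time: 17.47
tool_pos: [0.5804, -0.2668, 0.2137]
tool_rot: [0.0, 0.0, 1.0, -0.0]
contact_force: [0.5, -0.7, -1.2]
gripper_width: 0.345
grasp_force: 59.7
```

Emit:
{"name": "play_rows", "arguments": {"commands": [[7, 18, 0, 0, 0, 0], [7, 34, 0, 0, 0, 0], [7, 34, 0, 0, 0, 0], [7, 34, 0, 0, 0, 0], [7, 34, 0, 0, 0, 0]]}}

```text
time: 17.88
tool_pos: [0.5441, -0.1112, 0.2099]
tool_rot: [-0.001, 0.001, 1.0, 0.0]
contact_force: [0.6, -0.4, -2.2]
gripper_width: 0.345
grasp_force: 59.9
```

Emit:
{"name": "play_rows", "arguments": {"commands": [[7, 34, 0, 0, 0, 0], [7, 34, 0, 0, 0, 0], [7, 34, 0, 0, 0, 0], [7, 34, 0, 0, 0, 0], [7, 34, 0, 0, 0, 0]]}}

```text
time: 18.3
tool_pos: [0.5092, 0.0588, 0.2101]
tool_rot: [-0.001, 0.0, 1.0, -0.0]
contact_force: [-0.3, 0.1, -2.5]
gripper_width: 0.343
grasp_force: 59.9
```

Emit:
{"name": "play_rows", "arguments": {"commands": [[7, 34, 0, 0, 0, 0], [7, 34, 0, 0, 0, 0], [7, 34, 0, 0, 0, 0], [7, 34, 0, 0, 0, 0], [7, 20, 0, 0, 0, 0]]}}

```text
time: 18.72
tool_pos: [0.4742, 0.2159, 0.2101]
tool_rot: [-0.001, -0.001, 1.0, 0.0]
contact_force: [-0.3, 0.5, -3.7]
gripper_width: 0.34
grasp_force: 59.9
```

Emit:
{"name": "play_rows", "arguments": {"commands": [[0, 0, 10, 0, 0, 0], [0, 0, 35, 0, 0, 0], [0, 0, 40, 0, 0, 0], [0, 0, 30, 0, 0, 0], [0, 0, 15, 0, 0, 0]]}}

```text
time: 19.13
tool_pos: [0.4717, 0.2115, 0.0749]
tool_rot: [-0.005, 0.0, 1.0, -0.002]
contact_force: [-1.1, 0.2, -2.9]
gripper_width: 0.341
grasp_force: 60.2
```

Emit:
{"name": "play_rows", "arguments": {"commands": [[0, 0, 0, 0, 0, 0], [0, 0, 0, 0, 0, 0], [0, 0, 0, 0, 0, 0], [0, 0, 0, 0, 0, 0]]}}

```text
time: 19.47
tool_pos: [0.4775, 0.2135, 0.0832]
tool_rot: [0.002, 0.0, 1.0, 0.0]
contact_force: [0.2, -0.0, -3.0]
gripper_width: 0.343
grasp_force: 60.1
```

Run:
```python
from h import *
s=shot("side","s7",(120,70,160,140),4)
print(manip.state()["tool_pos"],manip.state()["gripper_width"])
```

```text
[0.47744518 0.21354299 0.08312811] 0.3432096460285369
```

View pics/s7.png

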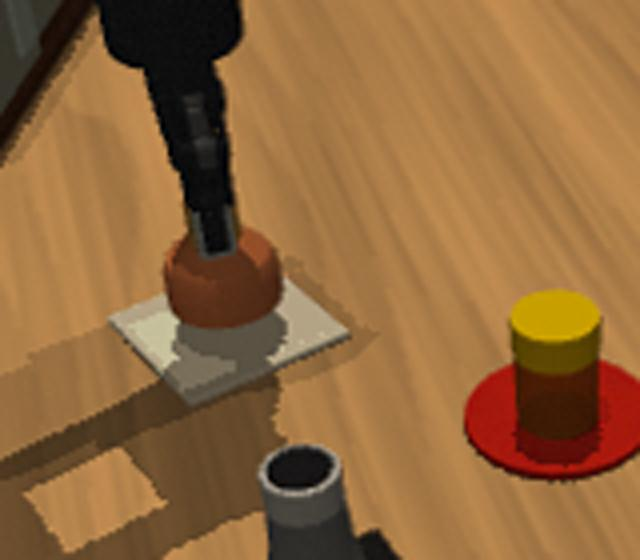

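The lamp is upright over the tile. I'll lower 22 mm.

Emit:
{"name": "play_rows", "arguments": {"commands": [[1, 0, 8, 0, 0, 0], [0, 0, 7, 0, 0, 0], [0, 0, 4, 0, 0, 0], [0, 0, 2, 0, 0, 0], [0, 0, 0.8, 0, 0, 0]]}}

```text
time: 19.93
tool_pos: [0.4747, 0.2133, 0.0613]
tool_rot: [-0.001, 0.0, 1.0, -0.001]
contact_force: [-10.8, -3.7, 20.9]
gripper_width: 0.342
grasp_force: 62.8
```

Emit:
{"name": "play_rows", "arguments": {"commands": [[0, 0, 0, 0, 0, 0], [0, 0, 0, 0, 0, 0], [0, 0, 0, 0, 0, 0]]}}

```text
time: 20.18
tool_pos: [0.4747, 0.2133, 0.0613]
tool_rot: [-0.001, 0.0, 1.0, -0.001]
contact_force: [-10.6, -2.9, 15.3]
gripper_width: 0.346
grasp_force: 62.5
```

Emit:
{"name": "play_rows", "arguments": {"commands": [[0, 0, 0, 0, 0, 0], [0, 0, 0, 0, 0, 0], [0, 0, 0, 0, 0, 0], [0, 0, 0, 0, 0, 0], [0, 0, 0, 0, 0, 0]], "hand": 85}}

```text
time: 20.6
tool_pos: [0.4748, 0.2133, 0.0588]
tool_rot: [-0.0, 0.0, 1.0, -0.0]
contact_force: [0.4, -1.0, 0.0]
gripper_width: 0.993
grasp_force: 0.0
```

Emit:
{"name": "play_rows", "arguments": {"commands": [[0, 0, -10, 0, 0, 0], [0, 0, -30, 0, 0, 0], [0, 0, -38, 0, 0, 0], [0, 0, -38, 0, 0, 0], [0, 0, -25, 0, 0, 0]]}}

```text
time: 21.02
tool_pos: [0.4761, 0.2137, 0.205]
tool_rot: [0.003, 0.0, 1.0, 0.001]
contact_force: [1.4, 0.3, -0.4]
gripper_width: 0.997
grasp_force: 0.0
```

Emit:
{"name": "play_rows", "arguments": {"commands": [[0, -25, 0, 0, 0, 0], [0, -35, 0, 0, 0, 0], [0, -35, 0, 0, 0, 0], [0, -35, 0, 0, 0, 0], [0, -35, 0, 0, 0, 0]]}}

```text
time: 21.43
tool_pos: [0.4746, 0.047, 0.201]
tool_rot: [0.001, -0.0, 1.0, -0.0]
contact_force: [0.3, -0.6, 0.4]
gripper_width: 0.996
grasp_force: 0.0
```

Emit:
{"name": "play_rows", "arguments": {"commands": [[0, -35, 0, 0, 0, 0], [0, -35, 0, 0, 0, 0], [0, -25, 0, 0, 0, 0], [0, -15, 0, 0, 0, 0], [0, 0, 0, 0, 0, 0]]}}

```text
time: 21.85
tool_pos: [0.4747, -0.0643, 0.2009]
tool_rot: [0.0, 0.002, 1.0, -0.001]
contact_force: [0.4, -0.3, 0.5]
gripper_width: 0.998
grasp_force: 0.0
```

Emit:
{"name": "play_rows", "arguments": {"commands": [[0, 0, 0, 0, 0, 0], [0, 0, 20, 0, 0, 0], [0, 0, 20, 0, 0, 0], [0, 0, 0, 0, 0, 0], [0, 0, 0, 0, 0, 0]]}}

```text
time: 22.27
tool_pos: [0.4739, -0.0605, 0.1592]
tool_rot: [-0.001, -0.0, 1.0, 0.001]
contact_force: [0.5, -0.7, -0.0]
gripper_width: 0.996
grasp_force: 0.0
```

Emit:
{"name": "play_rows", "arguments": {"commands": [[0, 0, 0, 0, 0, 0], [0, 0, 0, 0, 0, 0]]}}

```text
time: 22.43
tool_pos: [0.4756, -0.0614, 0.1617]
tool_rot: [0.001, -0.0, 1.0, -0.0]
contact_force: [0.6, 0.3, 0.4]
gripper_width: 0.995
grasp_force: 0.0
```

Run:
```python
from h import *
s=shot("side","s8",(120,60,190,150),4)
print(manip.state()["tool_pos"],manip.state()["gripper_width"])
```

```text
[ 0.47559305 -0.06156037  0.16172748] 0.9958179416583709
```

View pics/s8.png

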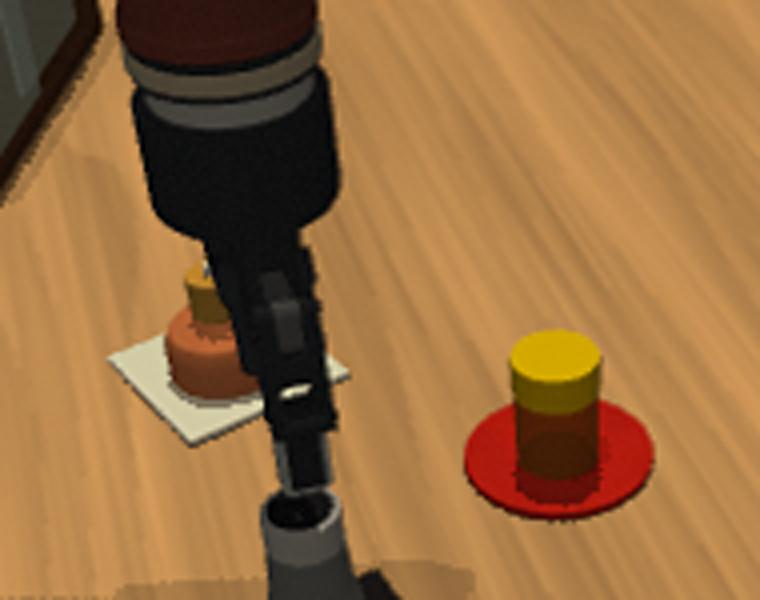

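The lamp stands on the tile, and the tool is above the bell. I'll descend, grip and lift.

Emit:
{"name": "play_rows", "arguments": {"commands": [[0, 0, 20, 0, 0, 0], [0, 0, 25, 0, 0, 0], [0, 0, 15, 0, 0, 0], [0, 0, 4, 0, 0, 0], [0, 0, 0, 0, 0, 0]]}}

```text
time: 22.9
tool_pos: [0.4742, -0.0615, 0.0955]
tool_rot: [-0.001, 0.0, 1.0, 0.0]
contact_force: [-0.4, 0.4, 0.1]
gripper_width: 0.99
grasp_force: 0.0
```

Emit:
{"name": "play_rows", "arguments": {"commands": [[0, 0, 0, 0, 0, 0], [0, 0, 0, 0, 0, 0], [0, 0, 0, 0, 0, 0]]}}

```text
time: 23.15
tool_pos: [0.4759, -0.062, 0.0978]
tool_rot: [0.001, 0.0, 1.0, -0.0]
contact_force: [0.5, 1.0, -0.1]
gripper_width: 0.997
grasp_force: 0.0
```

Emit:
{"name": "play_rows", "arguments": {"commands": [[0, 0, 0, 0, 0, 0], [0, 0, 0, 0, 0, 0], [0, 0, 0, 0, 0, 0], [0, 0, 0, 0, 0, 0], [0, 0, 0, 0, 0, 0]], "hand": 25}}

```text
time: 23.57
tool_pos: [0.4749, -0.0617, 0.0965]
tool_rot: [0.0, 0.0, 1.0, -0.0]
contact_force: [-0.8, 1.5, 1.6]
gripper_width: 0.433
grasp_force: 59.4
```

Emit:
{"name": "play_rows", "arguments": {"commands": [[0, 0, 0, 0, 0, 0], [0, 0, 0, 0, 0, 0], [0, 0, 0, 0, 0, 0], [0, 0, 0, 0, 0, 0], [0, 0, 0, 0, 0, 0]]}}

```text
time: 23.98
tool_pos: [0.4749, -0.0617, 0.0964]
tool_rot: [0.0, 0.0, 1.0, -0.0]
contact_force: [-0.6, 1.1, 3.8]
gripper_width: 0.431
grasp_force: 59.5
```

Emit:
{"name": "play_rows", "arguments": {"commands": [[0, 0, -10, 0, 0, 0], [0, 0, -20, 0, 0, 0], [0, 0, -20, 0, 0, 0], [0, 0, -20, 0, 0, 0], [0, 0, -10, 0, 0, 0]]}}

```text
time: 24.4
tool_pos: [0.4755, -0.062, 0.1787]
tool_rot: [0.002, 0.0, 1.0, -0.001]
contact_force: [-0.2, -0.9, -1.0]
gripper_width: 0.432
grasp_force: 59.7
```

Emit:
{"name": "play_rows", "arguments": {"commands": [[-6, -12, 0, 0, 0, 0], [-11, -22.6, 0, 0, 0, 0], [-11, -22.6, 0, 0, 0, 0], [-11, -22.6, 0, 0, 0, 0], [-11, -22.6, 0, 0, 0, 0]]}}

```text
time: 24.82
tool_pos: [0.5244, -0.1657, 0.1742]
tool_rot: [-0.001, 0.0, 1.0, 0.0]
contact_force: [0.6, 0.3, -1.5]
gripper_width: 0.428
grasp_force: 59.8
```

Emit:
{"name": "play_rows", "arguments": {"commands": [[-11, -22.6, 0, 0, 0, 0], [-11, -22.6, 0, 0, 0, 0], [-11, -22.6, 0, 0, 0, 0], [-11, -22.6, 0, 0, 0, 0], [-7, -12.5, 0, 0, 0, 0]]}}

```text
time: 25.23
tool_pos: [0.5754, -0.27, 0.1738]
tool_rot: [-0.001, 0.001, 1.0, 0.0]
contact_force: [-1.1, 0.2, -1.4]
gripper_width: 0.427
grasp_force: 59.8
```

Emit:
{"name": "play_rows", "arguments": {"commands": [[0, 0, 0, 0, 0, 0], [0, 0, 20, 0, 0, 0], [0, 0, 20, 0, 0, 0], [0, 0, 18, 0, 0, 0], [0, 0, 0, 0, 0, 0]]}}

```text
time: 25.65
tool_pos: [0.5719, -0.2651, 0.1116]
tool_rot: [-0.005, 0.0, 1.0, 0.003]
contact_force: [-1.3, 0.2, -2.3]
gripper_width: 0.43
grasp_force: 59.9
```

Emit:
{"name": "play_rows", "arguments": {"commands": [[0, 0, 0, 0, 0, 0], [0, 0, 0, 0, 0, 0], [0, 0, 0, 0, 0, 0], [0, 0, 0, 0, 0, 0]]}}

```text
time: 25.98
tool_pos: [0.5764, -0.2675, 0.1199]
tool_rot: [0.001, 0.0, 1.0, -0.001]
contact_force: [0.7, -0.2, -0.7]
gripper_width: 0.425
grasp_force: 59.9
```

Run:
```python
from h import *
s=shot("side","s9",(210,190,150,140),4)
print(manip.state()["tool_pos"],manip.state()["gripper_width"])
```

```text
[ 0.57632185 -0.26747424  0.11971519] 0.42805226895978143
```

View pics/s9.png

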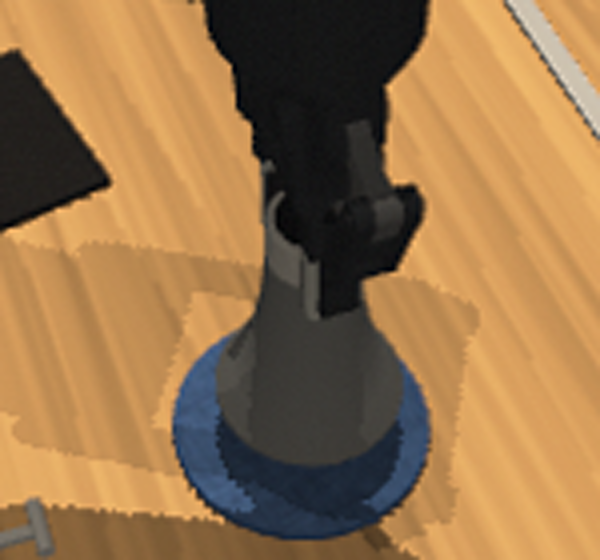

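The bell is upright over the blue rest. I'll lower 23 mm and release.

Emit:
{"name": "play_rows", "arguments": {"commands": [[0, 0, 9, 0, 0, 0], [0, 0, 7, 0, 0, 0], [0, 0, 4, 0, 0, 0], [0, 0, 2, 0, 0, 0], [0, 0, 1, 0, 0, 0]]}}

```text
time: 26.45
tool_pos: [0.5757, -0.2667, 0.0965]
tool_rot: [-0.0, 0.0, 1.0, 0.001]
contact_force: [-4.9, 4.5, 13.7]
gripper_width: 0.428
grasp_force: 61.3
```

Emit:
{"name": "play_rows", "arguments": {"commands": [[0, 0, 0, 0, 0, 0], [0, 0, 0, 0, 0, 0], [0, 0, 0, 0, 0, 0]]}}

```text
time: 26.7
tool_pos: [0.5758, -0.2668, 0.0965]
tool_rot: [-0.0, 0.0, 1.0, 0.0]
contact_force: [-3.0, 2.9, 8.3]
gripper_width: 0.427
grasp_force: 60.8
```

Emit:
{"name": "play_rows", "arguments": {"commands": [[0, 0, 0, 0, 0, 0], [0, 0, 0, 0, 0, 0], [0, 0, 0, 0, 0, 0], [0, 0, 0, 0, 0, 0], [0, 0, 0, 0, 0, 0]], "hand": 85}}

```text
time: 27.12
tool_pos: [0.5754, -0.267, 0.0947]
tool_rot: [-0.0, 0.0, 1.0, 0.0]
contact_force: [-0.2, -0.7, 0.1]
gripper_width: 0.996
grasp_force: 0.0
```

Emit:
{"name": "play_rows", "arguments": {"commands": [[0, 0, -10, 0, 0, 0], [0, 0, -30, 0, 0, 0], [0, 0, -38, 0, 0, 0], [0, 0, -38, 0, 0, 0], [0, 0, -30, 0, 0, 0]]}}

```text
time: 27.53
tool_pos: [0.5761, -0.2674, 0.2453]
tool_rot: [0.001, 0.0, 1.0, -0.001]
contact_force: [0.5, -0.2, -0.1]
gripper_width: 0.996
grasp_force: 0.0
```

Emit:
{"name": "play_rows", "arguments": {"commands": [[25, 25, 0, 0, 0, 0], [25, 30, 0, 0, 0, 0], [25, 30, 0, 0, 0, 0], [25, 30, 0, 0, 0, 0], [25, 30, 0, 0, 0, 0]]}}

```text
time: 27.95
tool_pos: [0.4494, -0.1209, 0.2417]
tool_rot: [0.0, 0.001, 1.0, -0.0]
contact_force: [0.2, 0.0, 0.6]
gripper_width: 0.995
grasp_force: 0.0
```

Emit:
{"name": "play_rows", "arguments": {"commands": [[0, 0, 0, 0, 0, 0], [0, 0, 0, 0, 0, 0], [0, 0, 0, 0, 0, 0], [0, 0, 0, 0, 0, 0]]}}

```text
time: 28.28
tool_pos: [0.4514, -0.1227, 0.2419]
tool_rot: [0.001, 0.001, 1.0, -0.0]
contact_force: [-0.3, -0.4, -0.2]
gripper_width: 0.996
grasp_force: 0.0
```

Run:
```python
from h import *
f=shot("top","t9",(120,100,265,190),3)
```

```text
(no output)
```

View pics/t9.png

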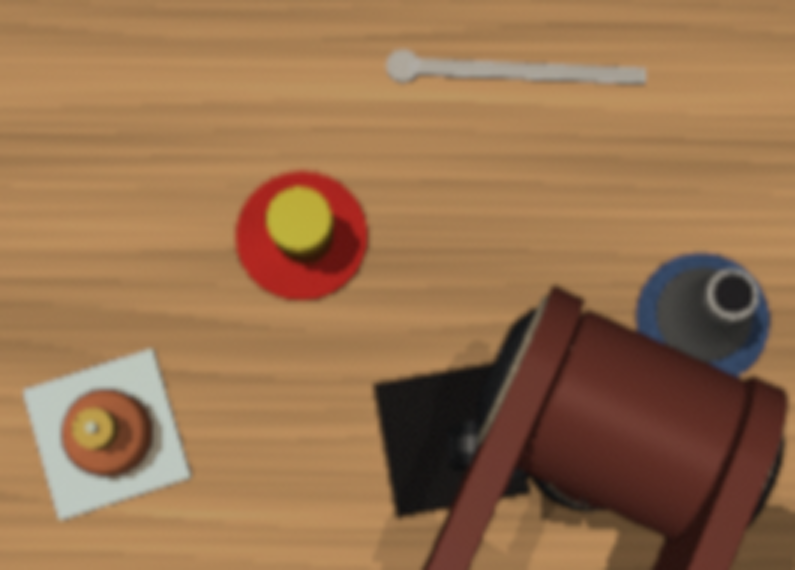

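Everything is upright and the mat is clear. Cap at (299,219), collar at (94,428), bell ring at (733,294). I'll check the offsets before handing in.

Run:
```python
from h import *
f=imaging.grab_frame("top")
T={"jar":(299,219,.076,.6405,.0617),"lamp":(94,428,.074,.476,.2136),"bell":(733,294,.111,.5756,-.267)}
ok=True
for k,(x,y,z,a,b) in T.items():
    d=ray(f,(x+.5)/3-.5+120,(y+.5)/3-.5+100,z)-[a,b]; print(k,d.round(4)); ok&=np.hypot(*d)<.009
print(ok and manip.job_done())
```

```text
jar [-0.0019 -0.0031]
lamp [ 0.0001 -0.0043]
bell [ 0.0018 -0.0002]
the job is handed in; nothing more can be done
None
```

The job is handed in: the lamp base is on the white tile, the bell on the blue rest and the jar on the red rest, each upright and released within about 5 mm of centre by my last camera check, with the black mat empty and the ring key and pad slick not touched.

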